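# Vent the degassing chamber and hold its lid level above it

### The arm

A 6-joint arm with a two-finger parallel gripper is mounted at the origin on the work surface. World frame = base frame: x ahead of the robot, y to its left, z up, the work surface at z = 0. Lengths are in m, angles in rad, forces in N, time in s.
With the tool pointing down it reaches from about 0.25 to 0.775 m from the base axis. Payload 4 kg.
Tool frame: the origin (TCP) lies between the finger pads; the fingertips stand 14 mm ahead of it and the grasp point (between the pads) lies 5 mm behind it (nose_length is the distance from the TCP to the fingertips, in m); z points along the fingers, y is the line along which they close (so a half turn about z gives the same grasp; the last joint's range is limited). The gripper opens to 94 mm and grips with 3 to 60 N. Pads are 16 mm wide; open, the fingers measure 119 mm over their backs; the gripper's body (75 mm by 177 mm) begins 78 mm behind the grasp point.
Start: joints at [1.154, 0.087, 1.371, -0, 1.684, -0.103], TCP at [0.17, 0.523, 0.22] pointing down, gripper open.
Joint ranges: [-3.1, 3.1], [-0.76, 2.03], [0.27, 2.55], [-1.08, 4.22], [0.17, 2.65], [-2.57, 2.57]. Speed limits (rad/s): [2.79, 2.79, 3.14, 3.14, 3.14, 3.14].

### API

Orientations are given as [roll, pitch, yaw] about the fixed x, y, z axes, in that order (R = Rz(yaw) Ry(pitch) Rx(roll)).
In Python, from bench import * gives the robot as it stands.
- The arm moves only by the tool move_arm, never from a script. Its argument "steps" is one flat list of numbers, 7 for each row, row after row: the turn, a rotation vector about the world's x, y, z in rad, then the shift along the world's x, y, z in m, then the opening, from 0 (shut) to 1 (fully open). A call has 1 to 12 rows; each row is the pose to reach, as a shift and turn from the pose commanded when the call began; what a row does not reach only later rows make up. A row lasts 1/10 s, in which the tool goes at most 50 mm and 8.59 degrees, less where a joint would pass 70% of its speed; a pose out of reach is approached as far as the arm can. A call with a gripper value outside its range is refused whole. The fingers move at their own pace and stop on an object; the grip force is fixed at half the most. Time passes only in rows, so rows that repeat a pose let the fingers close. It gives the time, the measured TCP pose, the force, the opening and the grip force at its end, in the units of the state.
- get_obs(): the state, without advancing time (a new reading comes with each control period).
- snapshot(name): name is "side" or "top"; returns (picture, depth): 480x640x3 uint8, red, green, blue; 480x640 float32, m along the optical axis (not along the pixel's ray), 0 where there is no reading.
- camera_model(name): a dict with "fx", "fy", "cx", "cy" (pixels), "k1" (the pictures are not rectified: a ray, as slopes to the right and down, at radius r is drawn at 1 + k1 r^2 times it, then the intrinsics apply), "rvec" (rotation vector, rad) and "tvec" (3), from world to camera coordinates, as OpenCV has them. Camera axes: x right, y down, z forward; pixel columns grow to the right and rows downward; lengths in m; the calibration is good to about 2 mm. A picture is of the moment at which its call begins. camera_model takes no time and is no camera call.
- close_job(): hands the job in; it is judged then, once.
Trained networks look in the newest picture that a camera, given by its name, has taken for a name from the list of things; names that differ only in an ending like _2 or _b are one class to them, and where a whole thing is asked for, a point or a joint stands for the part that bears it (a point fixed in the world has none). Each returns a list of dicts, best first, with "score" (0 to 1); they miss things now and then, are a little off and sometimes report something else, mostly with a low value. They report only what shows in the picture. A call takes as long as a camera call.
- silhouettes(camera, target): "pixels" (480x640 bool, what is visible of it) and "uv" ([column, row] in pixels, amid what is visible of it).
- spot_point(camera, target): "uv" ([column, row] in pixels: a listed point, or the origin of a listed thing).
The state is a dict: "time": time; "joint_positions": joint angles; "qvel": joint speeds; "joint_torque": joint torques, N m; "tool_pos": TCP position; "ee_rot": TCP orientation; "wrist_force": force on the tool from outside, world axes, zero at the start; "wrist_torque": the same for the moment, N m; "width": finger opening in m; "finger_force": force on a finger pad.
Only numpy, scipy, OpenCV 4.12 (cv2) and the standard library are available. Lean on these libraries where they do the work, as an engineer would, in place of code of your own. Each camera call takes 0.05 s, during which the arm holds its last target. There are 200 camera calls.

### The job

The casting in the vacuum chamber has finished degassing. Swing the blue vent lever the full quarter turn open and leave it open; only then take the lid by its black handle at the lid's balance point (it is heavier on the gauge side), lift it straight up off the gasket and hold it level and square above the chamber, about 10 cm clear of the rim, so that a colleague can take the dish out from below. Finish while holding the lid there, and do not disturb the dish or the other things on the bench.

Things in the scene. Friction and masses are not known exactly. Their poses are not given: they have to be found in the camera images.
- chamber: Vacuum chamber, fixed: open-topped aluminium box 130 (x) x 230 (y) x 84 mm high, 12 mm walls, black gasket on the rim (84 mm above the bench), inner floor at 18 mm. Origin: centre of its underside; z up, y along its length. A brass vent pipe leaves the middle of its -y end, 50 mm up, with a steel ball valve 200 mm and a bronze silencer up to 261 mm from the chamber's centre.
- vent_lever (a joint): Blue vent lever on the ball valve, upright pivot. 0 = closed: square to the pipe, pointing along the chamber's -x (to the robot). It swings counter-clockwise seen from above to 1.57 rad = fully open at its stop, along the pipe, pointing away from the chamber (-y). Starts at 0 to 0.2. Friction 0.15 N m; stays where it is left.
- lever_pivot (a point): On the lever's pivot axis at mid-height of the lever, 82 mm above the bench; at x 0, y -200 mm in the chamber's frame.
- lever_grip (a point): Middle of the lever's blue sleeve, 63 mm from the pivot. The sleeve is 58 mm long, 14 mm wide, 12 mm high (76 to 88 mm above the bench); its tip is 92 mm from the pivot. Below it is free bench; between the closed lever and the chamber's end wall are 78 mm.
- lid: Lid, loose on the gasket: clear acrylic plate 130 (x) x 230 (y) x 15 mm, 0.7 to 1 kg in all. Origin: centre of its underside, axes as the chamber's. Black bridge handle along y over its middle: bar 12 mm wide, 104 long, 18 high, top 63 mm above the underside, on posts at y +-42 mm. Steel gauge, 45 mm across, white face up, on a brass block at y +88 mm, top 65 mm above the underside.
- handle_balance (a point): The lid's balance point on the handle bar: straight above the lid's centre of mass, 29 mm from the middle of the lid towards the gauge (+y), at mid-height of the bar, 54 mm above the lid's underside (138 mm above the bench at the start).
- dish: Round clear culture dish with a pink casting, 80 mm across, 14 mm high, loose on the chamber's floor. Origin: centre of its underside.
- bottle: Bystander: brown glass bottle with blue cap, 68 mm across, 150 mm high. Origin: centre of its underside.
- jar: Bystander: clear glass jar with white lid, 72 mm across, 100 mm high. Origin: centre of its underside.
- tipbox: Bystander: blue box of yellow pipette tips, 120 x 82 mm, 53 mm high. Origin: centre of its underside.

How it is judged:
On the way, in this order (a step that is already met when the one before it is completed fails the run):
1. the vent lever is swung to fully open (over 1.4 rad) (value of joint vent_lever above 1.4 rad), for 0.2 s.
2. the lid is lifted at least 30 mm clear of the rim (z of lid in the frame of chamber above 0.114 m and contact force between lid and chamber below 0.1 N), for 0.2 s.
At the end, for the whole second after the job is handed in: Vent lever over 1.4 rad; lid held by the fingers alone within 18 mm of its balance point along the handle, still, level within 5 degrees, underside 65 to 140 mm above the rim, within 30 mm of the chamber's middle and 8.5 degrees of its direction; dish still on the chamber's floor (value of joint vent_lever above 1.4 rad and z of lid in the frame of chamber between 0.149 and 0.224 m and horizontal distance between lid and chamber below 0.03 m and angle between the y axis of lid and the y axis of chamber, either way round below 0.15 rad and angle between lid's own z axis and vertical below 0.09 rad and y of the grasp point in the frame of lid between 0.0107 and 0.0467 m and contact force between lid and the fingers above 2 N and contact force between lid and chamber below 0.1 N and linear speed of lid below 0.03 m/s and angular speed of lid below 0.2 rad/s and z of dish in the frame of chamber below 0.022 m); the arm keeps its last pose, push and grip.
It fails at once if the lid is raised while the vent lever is not yet open (below 1.3 rad) (value of joint vent_lever below 1.3 rad and z of lid in the frame of chamber above 0.092 m).
It fails at once if the lid is dragged sideways over 20 mm on its gasket instead of lifted (z of lid in the frame of chamber below 0.094 m and horizontal distance between lid and chamber above 0.02 m).
It fails at once if the lid is tipped by more than 15 degrees (angle between lid's own z axis and vertical above 0.26 rad).
It fails at once if the dish is moved by over 15 mm (distance of dish from where it was at the start of the episode above 0.015 m).
It fails at once if bottle, jar or tip box is moved by over 20 mm (distance of any of bottle, jar, tipbox from where it was at the start of the episode above 0.02 m).
It also fails if it takes over 54 s, if anything falls off the work surface, if the arm or the gripper's body presses on something with over 40 N, if the wrist force passes 120 N, or if a joint passes its speed limit or range.

## Working session

There is one attempt and no reset: what is moved stays moved. The work goes in short steps, Python scripts to look and compute and a tool call to move; the robot and the scene stay as the last step left them, time stands still between calls to the robot, and variables do not carry over. Pictures are saved under pics/ and viewed, at most 10 in all, crops included, and the job is handed in when it is done.

Besides the shell and the picture viewer there is one more tool, called after "Emit:" as name(argument=value, ...) on one line, values as JSON. move_arm: Moves the arm, as the interface text tells. Its arguments: {"type":"object","properties":{"steps":{"type":"array"}},"required":["steps"]}

```bash
mkdir -p pics; cat > h.py <<'E'
from bench import *
import numpy as np, cv2
from scipy.optimize import least_squares
def cam(n):
    m=camera_model(n); R=cv2.Rodrigues(np.array(m["rvec"],float))[0]; return m,R,np.array(m["tvec"],float)
def ray(n,uv):
    m,R,t=cam(n); d=np.array([(uv[0]-m["cx"])/m["fx"],(uv[1]-m["cy"])/m["fy"]]); s=d.copy()
    for _ in range(20): s=d/(1+m["k1"]*(s@s))
    return -R.T@t, R.T@np.array([s[0],s[1],1.])
def atz(n,uv,z):
    o,d=ray(n,uv); return o+d*(z-o[2])/d[2]
def tri(a,b):
    (o,d),(p,e)=ray("side",a),ray("top",b)
    s=np.linalg.lstsq(np.c_[d,-e],p-o,rcond=None)[0]
    A,B=o+d*s[0],p+e*s[1]; return (A+B)/2,np.linalg.norm(A-B)
def atdepth(n,uv,dep):
    o,d=ray(n,uv); return o+d*dep
E
python3 - <<'E'
from h import *
np.set_printoptions(precision=4,suppress=True)
for n in("side","top"):
    p,d=snapshot(n); cv2.imwrite(f"pics/{n}0.png",p[:,:,::-1]); np.save(f"{n}d.npy",d)
P={}
for t in["lever_pivot","lever_grip","handle_balance","lid","chamber"]:
    for n in("side","top"):
        r=spot_point(n,t); P[n,t]=r; print(t,n,[(np.round(x["uv"],1),round(x["score"],2)) for x in r[:2]])
    if P["side",t] and P["top",t]: print("  ",*tri(P["side",t][0]["uv"],P["top",t][0]["uv"]))
for t in["bottle","jar","tipbox"]:
    r=spot_point("top",t)
    if r: print(t,atz("top",r[0]["uv"],0),r[0]["score"])
print(get_obs())
E
```

```text
lever_pivot side [(array([355.8, 178.4]), 0.49)]
lever_pivot top [(array([454.1, 280.5]), 0.71), (array([188.5, 313.5]), 0.2)]
   [ 0.5355 -0.1758  0.0896] 0.00893415223462407
lever_grip side [(array([379.1, 185. ]), 0.75)]
lever_grip top []
handle_balance side [(array([324.4, 214.9]), 0.84)]
handle_balance top [(array([348.1, 256.9]), 0.78), (array([452.8, 279.8]), 0.55)]
   [0.5793 0.0453 0.136 ] 0.008351542145649258
lid side [(array([332.2, 230.6]), 0.91), (array([325.6, 216.8]), 0.45)]
lid top [(array([357.8, 253.9]), 0.77), (array([447.9, 307.2]), 0.71)]
   [0.5761 0.0176 0.0752] 0.013706223934880093
chamber side [(array([325.8, 259. ]), 0.75)]
chamber top []
bottle [ 0.7457 -0.1018  0.    ] 0.84
jar [0.7704 0.0813 0.    ] 0.7
tipbox [0.4499 0.3747 0.    ] 0.68
{'time': 0.75, 'joint_positions': array([ 1.1539,  0.0872,  1.3707, -0.    ,  1.6836, -0.1031]), 'qvel': array([ 0.001 ,  0.0004,  0.0012, -0.0007,  0.0012,  0.0003]), 'joint_torque': array([ -0.001 , -33.9967, -30.2545,   0.0716,   0.0238,   0.    ]), 'tool_pos': array([0.1698, 0.5232, 0.2196]), 'ee_rot': array([3.1414, 0.    , 2.8278]), 'wrist_force': array([ 0.1082, -0.8764,  0.1163]), 'wrist_torque': array([ 0.0285,  0.0276, -0.0177]), 'finger_force': 0.0, 'width': 0.09358053977648838}
```

View pics/top0.png

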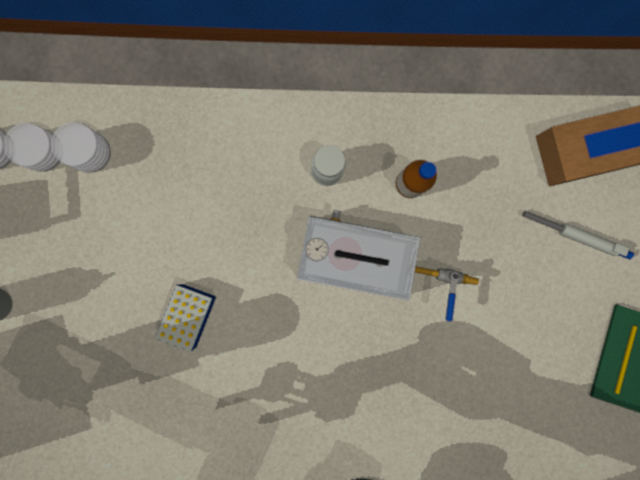

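View pics/side0.png

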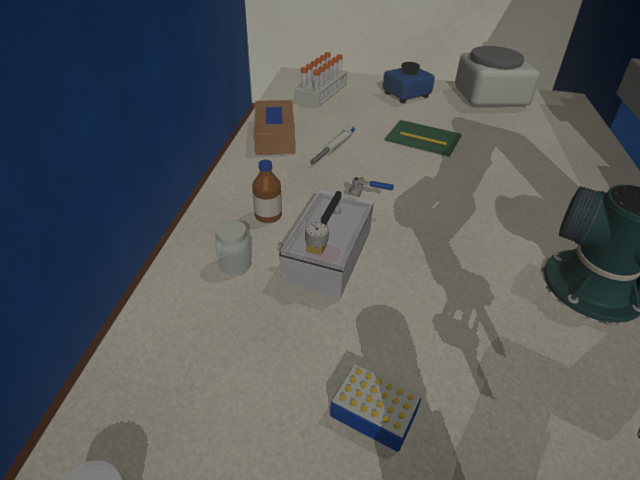

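The top view shows the chamber (lid corners about (312,216), (420,236), (410,298), (298,280)), with the black handle from (335,254) to (389,263) and the gauge at (317,249). The blue lever runs from (454,278) to (450,320). The bottle (420,178) and jar (328,165) are beyond the chamber. The side view agrees: handle (333,207), lever (380,185). Next I'll segment these for accurate positions.

```bash
python3 - <<'E'
from h import *
np.set_printoptions(precision=4,suppress=True)
res={}
for n,bh,bl in(("top",(325,400,240,275),(435,470,285,330)),("side",(315,345,188,228),(366,400,175,195))):
    p=cv2.imread(f"pics/{n}0.png").astype(int); d=np.load(f"{n}d.npy")
    dark=p.max(2)<60; blue=(p[:,:,0]-p[:,:,2]>50)
    for k,m,b in(("handle",dark,bh),("lever",blue,bl)):
        M=np.zeros_like(m); M[b[2]:b[3],b[0]:b[1]]=m[b[2]:b[3],b[0]:b[1]]
        c,l,s,_=cv2.connectedComponentsWithStats(M.astype(np.uint8)); i=1+np.argmax(s[1:,4]); M=l==i
        v,u=np.nonzero(M); X=np.array([atdepth(n,(a,b_),d[b_,a]) for a,b_ in zip(u,v) if d[b_,a]>0])
        print(n,k,len(u),"bbox",s[i],"depth med",np.median(X,0),"zpct",np.percentile(X[:,2],[10,50,90]))
        uv=np.c_[u,v].astype(float); c0=uv.mean(0); res[n,k]=c0
        z=0.147 if k=="handle" else 0.088
        Q=np.array([atz(n,q,z) for q in uv])[:,:2]; mu=Q.mean(0); w,V=np.linalg.eigh(np.cov((Q-mu).T)); a=V[:,1]; s_=(Q-mu)@a
        mid=mu+a*(s_.min()+s_.max())/2
        print("   at z: mean",mu,"mid",mid,"axis",a,"deg",np.degrees(np.arctan2(a[1],a[0])),"len",np.ptp(s_),"wid",np.ptp((Q-mu)@V[:,0]))
for k in("handle","lever"): print(k,tri(res["side",k],res["top",k]))
# lid outline corners (top): silhouettes
for t,z in(("lid",.099),("chamber",.05),("lever_grip",.088)):
    r=silhouettes("top",t)
    if r:
        M=r[0]["pixels"].astype(np.uint8); c=max(cv2.findContours(M,0,2)[0],key=cv2.contourArea)
        Q=np.array([atz("top",q,z)[:2] for q in c[:,0]],np.float32); print(t,r[0]["score"],cv2.minAreaRect(Q*1000))
d=np.load("topd.npy")
for uv in((360,285),(317,249),(340,230),(454,279),(362,259)): print(uv,atdepth("top",uv,d[uv[1],uv[0]]))
E
```

```text
top handle 268 bbox [335 251  53  14 268] depth med [0.5747 0.0214 0.1475] zpct [0.1455 0.1475 0.1493]
   at z: mean [0.5742 0.0211] mid [0.5742 0.021 ] axis [0.1715 0.9852] deg 80.12255348595731 len 0.10131371156057109 wid 0.010407433260132461
top lever 155 bbox [446 294   9  27 155] depth med [ 0.4775 -0.1681  0.0883] zpct [0.0861 0.0883 0.0902]
   at z: mean [ 0.478  -0.1685] mid [ 0.4777 -0.1684] axis [-0.9908  0.1351] deg 172.23420219442974 len 0.053677950712615635 wid 0.01161588078882676
side handle 241 bbox [321 191  20  34 241] depth med [0.5733 0.0306 0.1457] zpct [0.1372 0.1457 0.1476]
   at z: mean [0.5728 0.0331] mid [0.5723 0.0304] axis [0.1552 0.9879] deg 81.07315186520883 len 0.11607759340726675 wid 0.01587730509889665
side lever 96 bbox [370 182  23   7  96] depth med [ 0.4776 -0.1647  0.086 ] zpct [0.082  0.086  0.0884]
   at z: mean [ 0.4771 -0.161 ] mid [ 0.4777 -0.1611] axis [-0.9904  0.1381] deg 172.06301554563757 len 0.053937517900103565 wid 0.019459033198977148
handle (array([0.5745, 0.0197, 0.1366]), np.float64(0.00012072817148955196))
lever (array([ 0.4772, -0.1705,  0.0818]), np.float64(0.0005278999099924111))
lid 0.88 ((573.734375, 19.146759033203125), (229.50833129882812, 130.54354858398438), 80.14749908447266)
chamber 0.7 ((523.4559936523438, -160.98013305664062), (124.49889373779297, 109.874755859375), 54.79428482055664)
lever_grip 0.83 ((498.89056396484375, -170.45680236816406), (16.144290924072266, 96.86369323730469), 81.34723663330078)
(360, 285) [0.5201 0.0168 0.1008]
(317, 249) [0.589  0.1055 0.1512]
(340, 230) [0.6299 0.0577 0.0996]
(454, 279) [ 0.5339 -0.1792  0.0805]
(362, 259) [0.5712 0.0197 0.1492]
```

```bash
cat >> h.py <<'E'
ex=np.array([.985,-.172]); ey=np.array([.172,.985]); C=np.array([.574,.020]); P=C-.2*ey
def peg(th,off,r=.062):
    u=-np.cos(th)*ex-np.sin(th)*ey; m=np.sin(th)*ex-np.cos(th)*ey; return P+r*u-off*m
E
python3 - <<'E'
from h import *
s=peg(.04,.036); print("start",s,"shift",s-[.1698,.5232]); print("P",P)
for th,o in [(.04,.02),(.2,.02),(.4,.02),(.6,.02),(.8,.02),(1.,.02),(1.2,.02),(1.4,.02),(1.5,.02),(1.57,.02)]: print(th,np.round(peg(th,o)-s,3))
print("balance",C+.029*ey)
E
```

```text
start [ 0.48292143 -0.13310743] shift [ 0.31312143 -0.65630743]
P [ 0.5396 -0.177 ]
0.04 [-0.002 -0.016]
0.2 [-0.006 -0.026]
0.4 [-0.008 -0.038]
0.6 [-0.008 -0.051]
0.8 [-0.005 -0.064]
1.0 [-0.    -0.076]
1.2 [ 0.007 -0.087]
1.4 [ 0.017 -0.096]
1.5 [ 0.022 -0.099]
1.57 [ 0.026 -0.101]
balance [0.578988 0.048565]
```

Emit:
move_arm(steps=[0,0,-0.12,0.02,-0.042,0,0.5,0,0,-0.24,0.04,-0.084,0,0,0,0,-0.36,0.06,-0.126,0,0,0,0,-0.48,0.08,-0.168,0,0,0,0,-0.6,0.1,-0.21,0,0,0,0,-0.72,0.12,-0.252,0,0,0,0,-0.84,0.14,-0.294,0,0,0,0,-0.96,0.16,-0.336,0,0,0,0,-1.08,0.18,-0.378,0,0,0,0,-1.2,0.2,-0.42,0,0,0,0,-1.32,0.22,-0.462,0,0,0,0,-1.429,0.24,-0.504,0,0])

```text
time: 2.1
tool_pos: [0.4103, 0.0172, 0.2199]
ee_rot: [3.14, -0.0, 1.394]
wrist_force: [1.1, -0.4, 1.0]
width: 0.002
finger_force: 0.0
```

Emit:
move_arm(steps=[0,0,0,0.018,-0.038,0,0,0,0,0,0.036,-0.076,0,0,0,0,0,0.055,-0.114,0,0,0,0,0,0.073,-0.152,0,0,0,0,0,0.073,-0.152,0,0,0,0,0,0.073,-0.152,-0.03,0,0,0,0,0.073,-0.152,-0.06,0,0,0,0,0.073,-0.152,-0.09,0,0,0,0,0.073,-0.152,-0.115,0,0,0,0,0.073,-0.152,-0.135,0,0,0,0,0.073,-0.152,-0.135,0])

```text
time: 3.2
tool_pos: [0.4802, -0.1311, 0.0813]
ee_rot: [-3.135, -0.002, 1.399]
wrist_force: [-0.7, -0.1, -0.9]
width: 0.0003
finger_force: 0.0
```

```bash
python3 - <<'E'
from h import *
p,_=snapshot("side"); cv2.imwrite("pics/s1.png",cv2.resize(p[120:300,240:480,::-1],None,fx=3,fy=3))
o=get_obs(); print(o["tool_pos"],o["ee_rot"],o["wrist_force"])
E
```

```text
[ 0.48158569 -0.13175511  0.08341009] [-3.13844497e+00 -9.21935158e-04  1.39942770e+00] [ 0.33370113 -0.76307509  0.22145858]
```

View pics/s1.png

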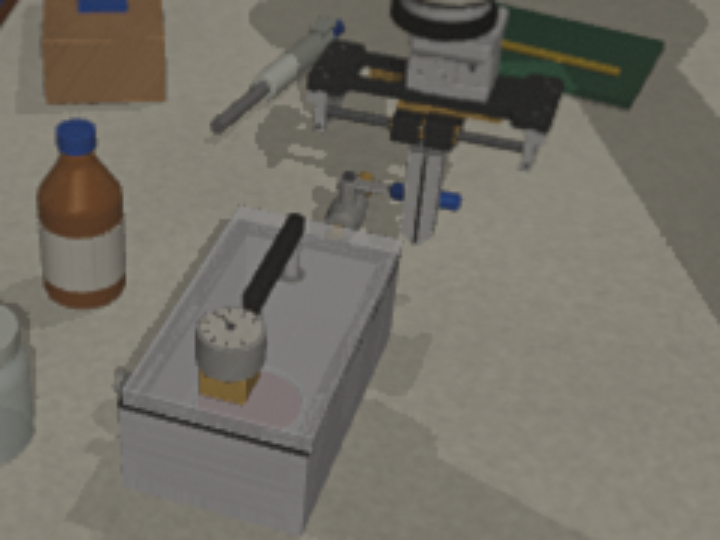

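The closed fingers at crop (420,195) stand between the lever (blue, 400–460) and the chamber end, clear of both. Next I'll push along the arc.

Emit:
move_arm(steps=[0,0,0,-0.002,-0.01,0,0,0,0,0,-0.004,-0.018,0,0,0,0,0,-0.006,-0.026,0,0,0,0,0,-0.007,-0.032,0,0,0,0,0,-0.008,-0.038,0,0,0,0,0,-0.008,-0.045,0,0,0,0,0,-0.008,-0.051,0,0,0,0,0,-0.007,-0.058,0,0,0,0,0,-0.005,-0.064,0,0,0,0,0,-0.003,-0.07,0,0,0,0,0,0,-0.076,0,0,0,0,0,0.003,-0.082,0,0])

```text
time: 4.45
tool_pos: [0.4855, -0.2153, 0.0841]
ee_rot: [-3.14, 0.0, 1.399]
wrist_force: [-1.3, 3.7, 0.3]
width: 0.0006
finger_force: 1.3
```

Emit:
move_arm(steps=[0,0,0,0.004,-0.005,0,0,0,0,0,0.009,-0.01,0,0,0,0,0,0.013,-0.013,0,0,0,0,0,0.017,-0.016,0,0,0,0,0,0.02,-0.017,0,0,0,0,0,0.023,-0.019,0,0,0,0,0,0.023,-0.019,0,0])

```text
time: 5.15
tool_pos: [0.5093, -0.2344, 0.0845]
ee_rot: [3.141, 0.001, 1.399]
wrist_force: [-0.5, 0.9, -0.5]
width: 0.0002
finger_force: 0.4
```

```bash
python3 - <<'E'
from h import *
p,_=snapshot("top"); cv2.imwrite("pics/t2.png",cv2.resize(p[200:340,370:530,::-1],None,fx=4,fy=4))
o=get_obs(); print(o["tool_pos"],o["ee_rot"],o["wrist_force"])
p,_=snapshot("side"); cv2.imwrite("pics/s2.png",cv2.resize(p[120:300,240:480,::-1],None,fx=3,fy=3))
E
```

```text
[ 0.50929122 -0.2344218   0.08466463] [3.14027853e+00 1.11916694e-03 1.39883122e+00] [-0.07407371  0.27725336 -0.4242546 ]
```

View pics/s2.png

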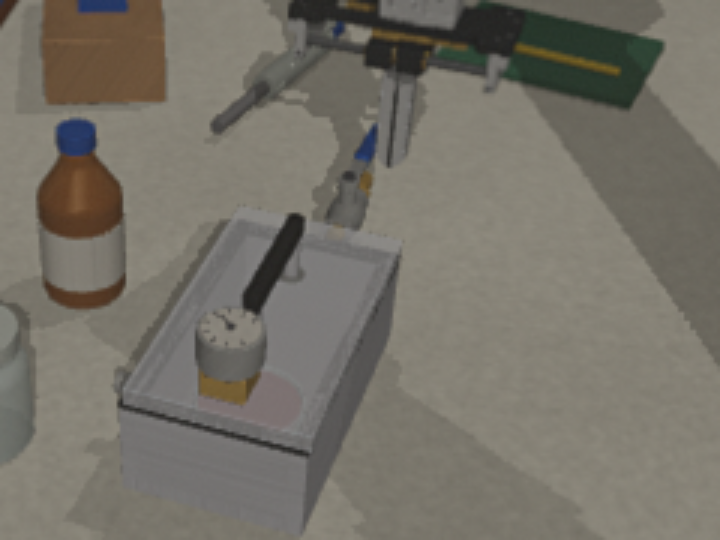

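The lever (crop (368,145)) now points nearly along the pipe. I'll push gently on until the stop is felt.

Emit:
move_arm(steps=[0,0,0,0.002,0,0,0,0,0,0,0.004,-0.001,0,0,0,0,0,0.005,-0.001,0,0,0,0,0,0.005,-0.001,0,0])

```text
time: 5.65
tool_pos: [0.5103, -0.2347, 0.0847]
ee_rot: [-3.133, 0.001, 1.398]
wrist_force: [-11.7, 1.1, 5.7]
width: 0.0005
finger_force: 5.6
```

Emit:
move_arm(steps=[0,0,0,-0.015,0,0,0,0,0,0,-0.025,0,0,0,0,0,0,-0.025,0,0.045,0,0,0,0,-0.025,0,0.09,0.3,0,0,0,-0.02,0,0.135,0.6,0,0,0,-0.005,0.045,0.135,0.6,0,0,0,0.01,0.09,0.135,0.6,0,0,0,0.025,0.135,0.135,0.6,0,0,0,0.04,0.18,0.135,0.6,0,0,0,0.055,0.225,0.135,0.6,0,0,0,0.065,0.265,0.135,0.6,0,0,0,0.065,0.283,0.135,0.6])

```text
time: 6.85
tool_pos: [0.5797, 0.0518, 0.2195]
ee_rot: [3.14, -0.002, 1.403]
wrist_force: [0.1, 0.4, -0.4]
width: 0.0566
finger_force: 0.0
```

```bash
python3 - <<'E'
from h import *
o=get_obs(); print(o["tool_pos"],o["ee_rot"],o["wrist_force"],o["width"])
for n in("side","top"):
    p,d=snapshot(n); p=p.astype(int); p=p[:,:,::-1]
    b=(430,500,255,330) if n=="top" else (340,400,150,195)
    M=np.zeros(p.shape[:2],bool); M[b[2]:b[3],b[0]:b[1]]=(p[:,:,0]-p[:,:,2]>50)[b[2]:b[3],b[0]:b[1]]
    v,u=np.nonzero(M); print(n,len(u))
    if len(u):
        Q=np.array([atz(n,q,.086) for q in zip(u,v)])[:,:2]; w=Q.mean(0)-P
        print("theta",(np.arctan2(w[1],w[0])-np.arctan2(-ex[1],-ex[0]))%(2*np.pi),np.linalg.norm(w))
    if n=="side": cv2.imwrite("pics/s3.png",cv2.resize(p[100:280,240:480].astype(np.uint8),None,fx=3,fy=3))
E
```

```text
[0.57974799 0.05181362 0.21953883] [ 3.14000293e+00 -1.69106458e-03  1.40256514e+00] [ 0.10187512  0.43653187 -0.44347636] 0.05662812444638111
side 48
theta 1.5494754413726284 0.06034822344233206
top 146
theta 1.5727254725058124 0.06374298028998264
```

View pics/s3.png

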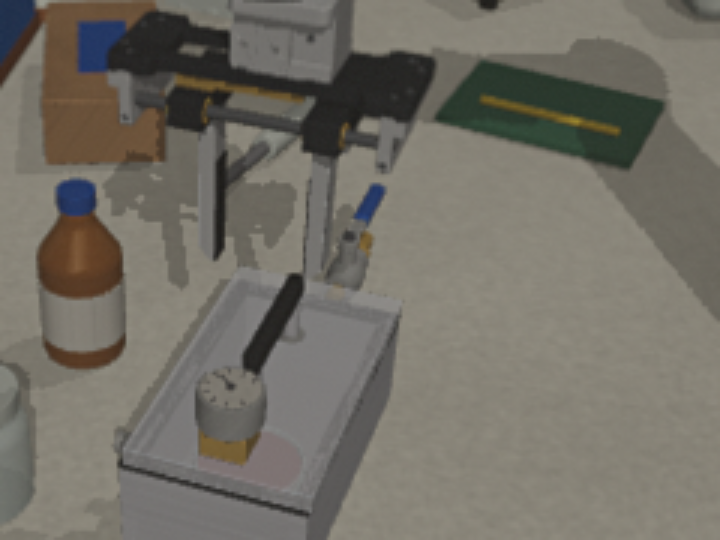

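The lever (crop (370,205)) points along the pipe at about 1.57 rad. The lid has not moved, and the open fingers are above the handle. I'll descend and grip.

Emit:
move_arm(steps=[0,0,0,0,0,0,0.6,0,0,0,0,0,-0.03,0.6,0,0,0,0,0,-0.055,0.6,0,0,0,0,0,-0.075,0.6,0,0,0,0,0,-0.087,0.6,0,0,0,0,0,-0.087,0.6,0,0,0,0,0,-0.087,0.6])

```text
time: 7.65
tool_pos: [0.5792, 0.0473, 0.1334]
ee_rot: [3.14, -0.0, 1.398]
wrist_force: [0.1, 0.0, 1.0]
width: 0.0565
finger_force: 0.0
```

```bash
python3 - <<'E'
from h import *
p,_=snapshot("side"); cv2.imwrite("pics/s4.png",cv2.resize(p[120:300,240:480,::-1],None,fx=3,fy=3))
o=get_obs(); t=o["tool_pos"]; print(t,o["ee_rot"],o["wrist_force"], "lid frame x,y", (t[:2]-C)@ex,(t[:2]-C)@ey)
E
```

```text
[0.57965887 0.04751021 0.13403028] [ 3.13886490e+00 -3.19138986e-04  1.39785000e+00] [-1.31978061  0.04058247  0.25915775] lid frame x,y 0.0008422350612987123 0.028070886302845675
```

View pics/s4.png

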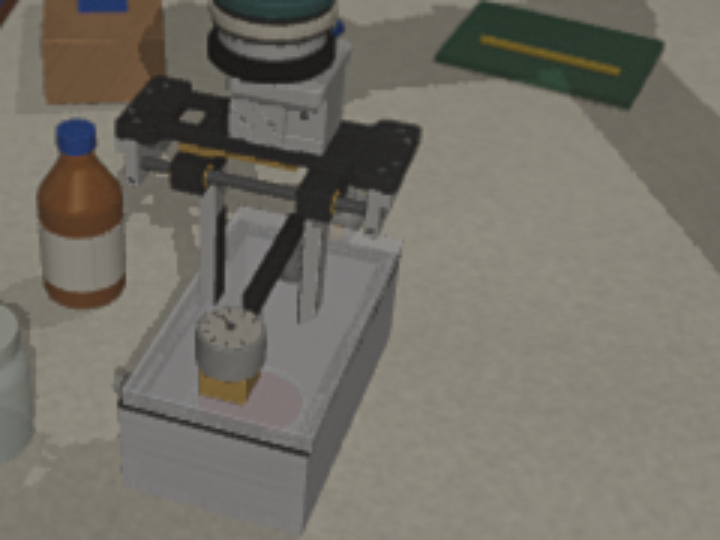

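The fingers straddle the bar near its gauge end (crop (215,250) and (310,270)), centred at lid y = 28 mm. I'll close them.

Emit:
move_arm(steps=[0,0,0,0,0,0,0.3,0,0,0,0,0,0,0.15,0,0,0,0,0,0,0,0,0,0,0,0,0,0,0,0,0,0,0,0,0,0,0,0,0,0,0,0,0,0,0,0,0,0,0])

```text
time: 8.4
tool_pos: [0.5789, 0.0482, 0.1325]
ee_rot: [3.141, -0.0, 1.399]
wrist_force: [0.3, 0.4, -0.6]
width: 0.0119
finger_force: 30.0
```

Gripped: width 11.9 mm at 30 N. I'll lift slowly, first 24 mm, to check the balance.

Emit:
move_arm(steps=[0,0,0,0,0,0.003,0,0,0,0,0,0,0.006,0,0,0,0,0,0,0.01,0,0,0,0,0,0,0.014,0,0,0,0,0,0,0.019,0,0,0,0,0,0,0.024,0,0,0,0,0,0,0.024,0,0,0,0,0,0,0.024,0])

```text
time: 9.2
tool_pos: [0.5789, 0.0481, 0.1569]
ee_rot: [3.141, -0.0, 1.399]
wrist_force: [-0.0, 0.5, -7.6]
width: 0.0118
finger_force: 30.0
```

```bash
python3 - <<'E'
from h import *
p,_=snapshot("side"); cv2.imwrite("pics/s5.png",cv2.resize(p[120:300,240:480,::-1],None,fx=3,fy=3))
o=get_obs(); print(o["tool_pos"],o["ee_rot"],o["wrist_force"],o["wrist_torque"],o["width"],o["finger_force"])
E
```

```text
[0.57873285 0.04817355 0.15651833] [3.14153122e+00 5.49989346e-06 1.39881597e+00] [-0.12787587 -0.50008037 -6.43104967] [-0.12739155  0.07104159  0.04777683] 0.011852881066742087 29.998352229595184
```

View pics/s5.png

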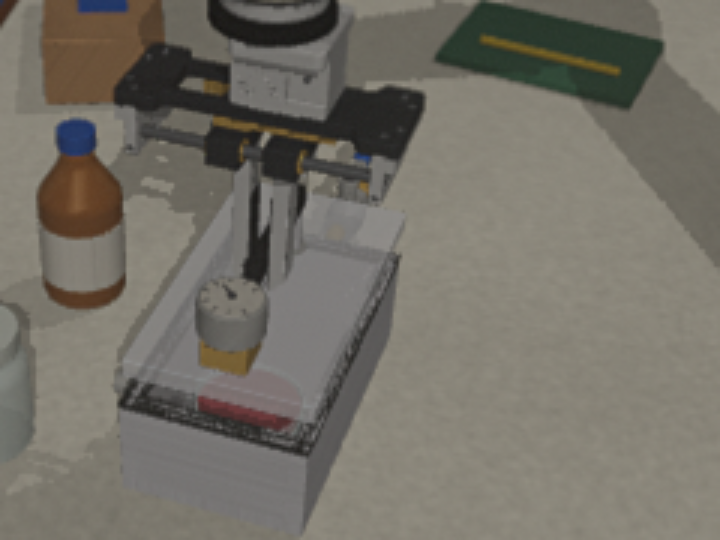

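The lid has come off evenly and hangs level, with the dish visible below at crop (250,400). I'll lift it to about 10 cm.

Emit:
move_arm(steps=[0,0,0,0,0,0.006,0,0,0,0,0,0,0.014,0,0,0,0,0,0,0.024,0,0,0,0,0,0,0.034,0,0,0,0,0,0,0.044,0,0,0,0,0,0,0.054,0,0,0,0,0,0,0.063,0,0,0,0,0,0,0.07,0,0,0,0,0,0,0.074,0,0,0,0,0,0,0.076,0,0,0,0,0,0,0.076,0,0,0,0,0,0,0.076,0])

```text
time: 10.45
tool_pos: [0.5785, 0.0481, 0.2319]
ee_rot: [-3.141, 0.0, 1.399]
wrist_force: [0.4, 0.3, -6.5]
width: 0.0124
finger_force: 30.0
```

Emit:
move_arm(steps=[0,0,0,0,0,0,0,0,0,0,0,0,0,0,0,0,0,0,0,0,0,0,0,0,0,0,0,0,0,0,0,0,0,0,0])

```text
time: 10.95
tool_pos: [0.5788, 0.0482, 0.2325]
ee_rot: [3.142, 0.0, 1.399]
wrist_force: [0.3, 0.0, -5.9]
width: 0.0117
finger_force: 30.0
```

```bash
python3 - <<'E'
from h import *
p,_=snapshot("side"); cv2.imwrite("pics/s6.png",cv2.resize(p[90:300,220:480,::-1],None,fx=3,fy=2.8))
o=get_obs(); print(o["time"],o["tool_pos"],o["ee_rot"],o["wrist_force"],o["width"],o["finger_force"])
snapshot("top"); r=silhouettes("top","lid")
if r:
    M=r[0]["pixels"].astype(np.uint8); c=max(cv2.findContours(M,0,2)[0],key=cv2.contourArea)
    print(r[0]["score"],cv2.minAreaRect(np.array([atz("top",q,.2)[:2]*1000 for q in c[:,0]],np.float32)))
E
```

```text
11.0 [0.57878514 0.04817658 0.23251647] [ 3.14147153e+00 -1.12479275e-05  1.39882042e+00] [-0.52629947  0.41166094 -6.94628329] 0.011486941965652062 29.99832808971405
0.85 ((588.2772827148438, 112.64423370361328), (133.82594299316406, 56.922447204589844), 0.5554301738739014)
```

View pics/s6.png

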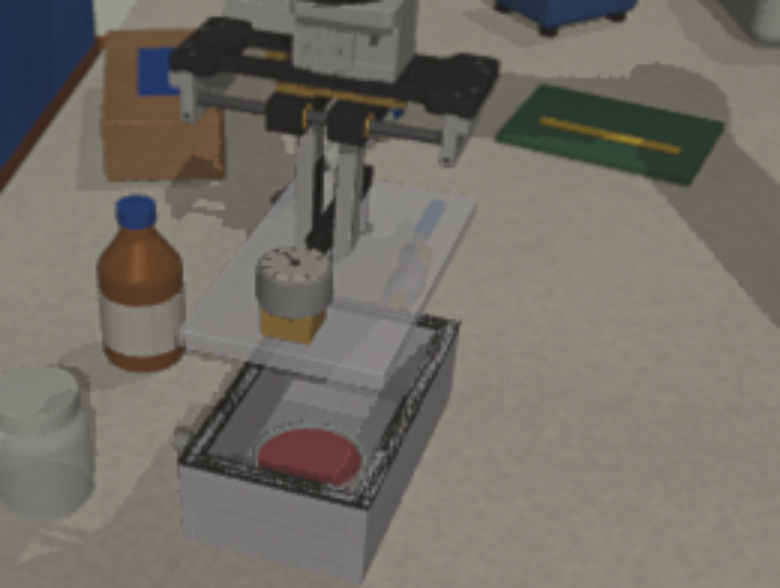

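The lid is level and square about 10 cm above the chamber. The dish is in place at (310,460), and the lever is seen open through the lid at (430,215). I'm handing the job in.

```bash
python3 -c "
from bench import *
print(close_job())"
```

```text
the job is handed in; nothing more can be done
None
```

The vent lever is fully open (about 1.57 rad), and the job is handed in with the arm holding the lid by its balance point, level and square about 10 cm above the rim; the dish looks undisturbed, and the hand-in gave no verdict.

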